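# Stand the slumped cruet up in its ring seat

## Task

On the wooden oil-and-vinegar stand, one of the two round-bottomed white cruets has slumped over in its ring seat. Nudge it back up with the fingers until it stands upright in its seat like the other one, then move clear of it. It is china: push softly, do not grip it hard or lift it out of its seat, and leave the other cruet and the salt shaker as they are.

Things in the scene. Friction and masses are not known exactly. Their poses are not given: they have to be found in the camera images.
- cruet_stand: Light wooden slab on four feet, 100 x 290 mm, top 16 mm above the worktop, with two white glazed ring seats; it does not move. Origin: centre of the underside, on the worktop; y runs along the length, z up.
- left_seat (a point): Centre of the mouth of the ring seat at +y of the stand, 38 mm above the worktop. Ring: 60 mm outside and 50 mm inside diameter at the rim. The two seats are 150 mm apart, centre to centre.
- right_seat (a point): Centre of the mouth of the ring seat at -y of the stand; as left_seat.
- slumped_cruet: White china cruet, 0.2 kg, its round belly in either seat, at first leaning some 32 degrees to any side. Origin: centre of the belly, 21.5 mm above the seat's rim (59.5 mm above the worktop) at any lean. z: along the neck to the stopper; vertical when upright. It turns in the seat like a ball in a ring when the neck is pushed sideways (a few N), and stays at whatever lean it is left.
- standing_cruet: The same cruet, upright in the other seat; same origin and axes. Shape of both: belly a ball of radius 32 mm about the origin; neck 22 mm in diameter from 33 to 66 mm above the origin; bead-shaped lip 29 mm in diameter, its middle 76 mm above the origin; cork stopper on top, its end 95 mm above the origin. Not to be disturbed.
- salt_shaker: Glass salt shaker with a grey cap, 44 mm in diameter, 90 mm high, standing loose on the worktop, 0.11 to 0.13 m beyond the stand's middle line on the far side from the robot. Origin: centre of its underside. Not to be disturbed.
There are look-alikes about, which are no part of the job. What is shaped like the slumped_cruet but purple or yellow is not meant.

How it is judged (in metres and radians):
At the end, for the whole second after the job is handed in: The slumped cruet rests in its seat, centred within 6 mm and at its seated height, upright within 0.12 rad (7 degrees), at rest; the other cruet still stands upright (0.12 rad) where it was (8 mm), and the salt shaker stands within 20 mm of where it was (angle between each of slumped_cruet, standing_cruet's own z axis and vertical below 0.12 rad and ((horizontal distance between slumped_cruet and left_seat below 0.006 m and z of slumped_cruet in the frame of left_seat between 0.017 and 0.026 m) or (horizontal distance between slumped_cruet and right_seat below 0.006 m and z of slumped_cruet in the frame of right_seat between 0.017 and 0.026 m)) and linear speed of slumped_cruet below 0.02 m/s and angular speed of slumped_cruet below 0.1 rad/s and distance of standing_cruet from where it was at the start of the episode below 0.008 m and angle between salt_shaker's own z axis and vertical below 0.2 rad and distance of salt_shaker from where it was at the start of the episode below 0.02 m); the robot touches nothing.
It fails at once if the slumped cruet is pressed by the fingers with over 20 N (contact force between the fingers and slumped_cruet above 20 N).
It fails at once if the slumped cruet is lifted over 12 mm out of its seat (z of slumped_cruet in the frame of left_seat above 0.0335 m).
It fails at once if the other cruet is tipped by over 0.12 rad or shifted by over 8 mm (angle between standing_cruet's own z axis and vertical above 0.12 rad or distance of standing_cruet from where it was at the start of the episode above 0.008 m).
It fails at once if the salt shaker is tipped by over 0.3 rad or shifted by over 20 mm (angle between salt_shaker's own z axis and vertical above 0.3 rad or distance of salt_shaker from where it was at the start of the episode above 0.02 m).
It also fails if it takes over 40 s, if anything falls off the work surface, if the arm or the gripper's body presses on something with over 40 N, if the wrist force passes 120 N, or if a joint passes its speed limit or range.

## Robot

A 6-joint arm with a two-finger parallel gripper is mounted at the origin on a cart in front of the work surface, level with it; the furniture and walls round the work are solid. World frame = base frame: x ahead of the robot, y to its left, z up, the work surface at z = 0. Lengths are in mm, angles in rad, forces in N, time in s.
With the tool pointing down it reaches from about 275 to 750 mm from the base axis. Payload 10.2 kg.
Tool frame: the origin (TCP) lies between the finger pads; the fingertips stand 22 mm ahead of it and the grasp point (between the pads) lies 3 mm ahead of it (ctrl.nose_length is the distance from the TCP to the fingertips, in mm); z points along the fingers, y is the line along which they close (so a half turn about z gives the same grasp; the last joint's range is limited). The gripper opens to 85 mm and grips with 20 to 120 N. Pads are 22 mm wide; open, the fingers measure 114 mm over their backs; the gripper's body (76 mm by 85 mm) begins 54 mm behind the grasp point. The pads swing forward as they close: fully open they stand 13 mm farther back than shut.
Start: joints at [-1.569, 0.313, 1.498, -0, 1.331, -0.223], TCP at [117.015, -511.8, 253.294] pointing down, gripper open.
Joint ranges: [-2.94, 2.94], [-0.97, 2.17], [0.19, 2.56], [-1.23, 4.37], [0.02, 3.11], [-2.88, 2.88]. Speed limits (rad/s): [2.39, 2.39, 3.01, 3.14, 3.14, 3.14].

## Interface

Orientations are given as a unit quaternion [w, x, y, z].
In Python, from rig import sense, imaging, ctrl gives the robot as it stands. The module is installed in compiled form; this text tells all that it offers.
- The arm moves only by the tool apply_moves, never from a script. Its argument "commands" is a list of rows, each a list of 5 numbers: the gripper command: -1 is fully open, 1 is shut, values between are in proportion, then the shift along the tool's x, y, z in mm, then the turn about the tool's z in degrees. A call has 1 to 20 rows; each row shifts and turns the commanded pose from where the row before left it, along the tool's axes as they then stand; what a row does not reach is not made up. A row lasts 1/8 s, in which the tool goes at most 62.5 mm and 10.7 degrees, less where a joint would pass 70% of its speed; a pose out of reach is approached as far as the arm can. A call is refused whole if a number of a shift passes 62.5 or a number of a turn 10.7, either way. A call with a gripper value outside its range is refused whole. The fingers move at their own pace and stop on an object; "newtons" is the grip in N (left out, the last holds). Time passes only in rows, so rows that do not move let the fingers close. It gives the time, the measured TCP pose, the force, the opening and the grip force at its end, in the units of the state.
- sense(): the state, without advancing time (a new reading comes with each control period).
- imaging.capture(name): name is "scene" or "top"; returns the picture (384x512x3 uint8, blue, green, red); there is no depth.
- imaging.calibration(name): a dict with "camera_matrix" (3x3 intrinsics, pixels), "k1" (the pictures are not rectified: a ray, as slopes to the right and down, at radius r is drawn at 1 + k1 r^2 times it, then the intrinsics apply), "world_to_cam" (4x4, takes a point from world to camera coordinates). Camera axes: x right, y up, looking along -z (the intrinsics and any distortion apply to the point x, -y, -z); pixel columns grow to the right and rows downward; lengths in mm; the calibration is good to about 2 mm. A picture is of the moment at which its call begins. calibration takes no time and is no camera call.
- ctrl.finish_job(): hands the job in; it is judged then, once.
The state is a dict: "time_s": time; "joints": joint angles; "dq": joint speeds; "tau": joint torques, N m; "eef_pos": TCP position; "ee_rot": TCP orientation; "force": force on the tool from outside, world axes, zero at the start; "wrist_torque": the same for the moment, N m; "grip_width": opening from 0.0 (shut) to 1.0 (fully open); "grip_force": force on a finger pad.
Only numpy, scipy, OpenCV 4.12 (cv2) and the standard library are available. Lean on these libraries where they do the work, as an engineer would, in place of code of your own. Each camera call takes 0.05 s, during which the arm holds its last target. There are 200 camera calls.

## Working session

There is one attempt and no reset: what is moved stays moved. The work goes in short steps, Python scripts to look and compute and a tool call to move; the robot and the scene stay as the last step left them, time stands still between calls to the robot, and variables do not carry over. Pictures are saved under pics/ and viewed, at most 10 in all, crops included, and the job is handed in when it is done.

Besides the shell and the picture viewer there is one more tool, called by a JSON object that holds its "api" and its "payload", one argument or row to a line. apply_moves: Moves the arm, as the interface text tells. Its arguments: {"type":"object","properties":{"commands":{"type":"array","items":{"type":"array","items":{"type":"number"}}},"newtons":{"type":"number"}},"required":["commands"]}

```bash
mkdir -p pics
python3 - <<'E'
from rig import sense, imaging, ctrl
import cv2,numpy as np
for n in("scene","top"):
    im=imaging.capture(n); cv2.imwrite(f"pics/{n}0.png",im)
    c=imaging.calibration(n); print(n,c["camera_matrix"],c["k1"],c["world_to_cam"])
a=cv2.imread("pics/scene0.png");b=cv2.imread("pics/top0.png")
cv2.imwrite("pics/both0.png",np.vstack([a,b])[:, :])
s=sense();print(s["ee_rot"],s["eef_pos"],s["time_s"],ctrl.nose_length)
E
```

```text
scene [[467.26228485   0.         251.59996001]
 [  0.         467.26228485 194.3369656 ]
 [  0.           0.           1.        ]] -0.19545465984831045 [[-9.93241464e-01  1.13321193e-01 -2.50938541e-02  5.20464406e+02]
 [-7.04597917e-02 -4.16895051e-01  9.06219584e-01 -1.06677104e+02]
 [ 9.22323810e-02  9.01862974e-01  4.22062039e-01 -1.31915340e+03]
 [ 0.00000000e+00  0.00000000e+00  0.00000000e+00  1.00000000e+00]]
top [[374.17034415   0.         256.23988958]
 [  0.         374.17034415 192.94776523]
 [  0.           0.           1.        ]] -0.04796576596775022 [[-2.70548047e-02 -9.99604849e-01 -7.62776062e-03 -1.58746373e+02]
 [ 9.97127718e-01 -2.75261826e-02  7.05593663e-02 -5.13055778e+02]
 [-7.07414478e-02 -5.69688166e-03  9.97478417e-01 -1.25119699e+03]
 [ 0.00000000e+00  0.00000000e+00  0.00000000e+00  1.00000000e+00]]
[-5.86766440e-04  9.93689459e-01  1.12164660e-01  6.73633097e-05] [ 116.99714887 -511.5969959   252.78311781] 0.1 22.0
```

View pics/scene0.png

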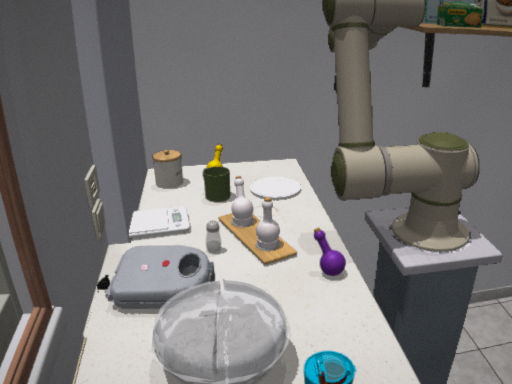

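View pics/top0.png

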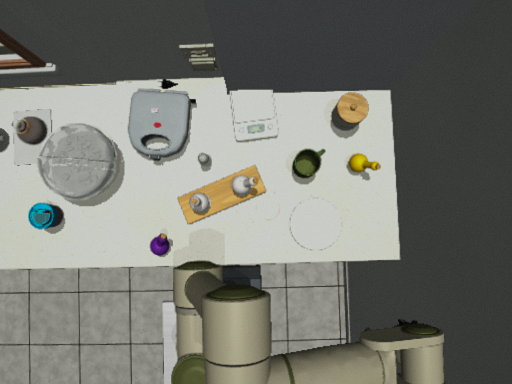

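Run:
```python
import cv2,numpy as np
a=cv2.imread("pics/scene0.png")[165:265,205:305];b=cv2.imread("pics/top0.png")[145:235,170:280]
a=cv2.resize(a,(400,400),interpolation=cv2.INTER_CUBIC);b=cv2.resize(b,(400,327),interpolation=cv2.INTER_CUBIC)
b=cv2.copyMakeBorder(b,0,73,0,0,0)
cv2.imwrite("pics/crop0.png",np.hstack([a,b]))
```

```text
(no output)
```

View pics/crop0.png

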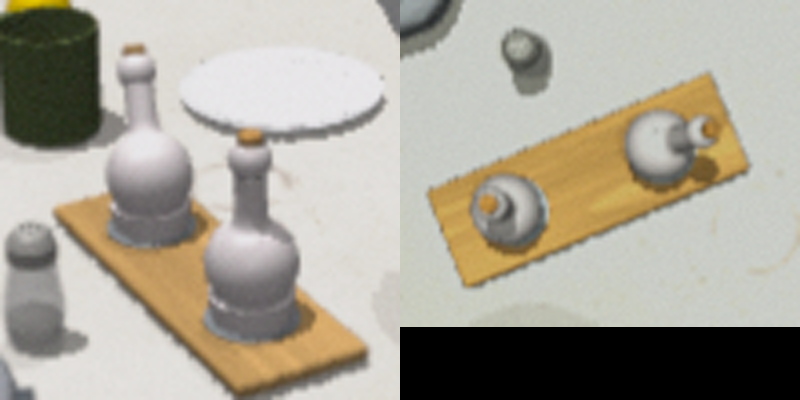

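```bash
cat > h.py <<'E'
import numpy as np,cv2
from scipy.optimize import least_squares
from rig import imaging
C={n:imaging.calibration(n) for n in("scene","top")}
def proj(n,p):
    c=C[n];q=c["world_to_cam"]@np.r_[p,1];u=np.array([q[0],-q[1]])/-q[2]
    u=u*(1+c["k1"]*(u@u));K=c["camera_matrix"];return np.array([K[0,0]*u[0]+K[0,2],K[1,1]*u[1]+K[1,2]])
def tri(px,z=None,p0=(470,-100,60)):
    f=lambda x:np.concatenate([proj(n,x if z is None else np.r_[x[:2],z])-px[n] for n in px])
    r=least_squares(f,p0 if z is None else p0[:2]);return r.x.round(1),r.fun.round(1)
E
python3 - <<'E'
from h import *
S=lambda x,y:np.array([x/4+205,y/4+165]);T=lambda x,y:np.array([(x-400)/3.636+170-.3,y/3.636+145-.3])
print("slump belly",tri({"top":T(660,148),"scene":S(150,173)},59.5),tri({"top":T(660,148)},59.5))
print("slump stop",tri({"top":T(709,129),"scene":S(133,47)}))
print("stand belly",tri({"top":T(508,212),"scene":S(252,265)},59.5),tri({"top":T(508,212)},59.5))
print("stand stop",tri({"top":T(488,204),"scene":S(251,134)}))
for p in((429,190),(711,72),(750,168),(471,286)):print("corner",tri({"top":T(*p)},16))
print("salt",tri({"top":T(522,45),"scene":S(31,240)}))
print("plate",tri({"top":np.array([315,223.])},5),"purple",tri({"top":np.array([160,245.])},40))
E
```

```text
slump belly (array([ 533.6, -123.6]), array([-0.2, -0.6,  0.5, -0.5])) (array([ 531.7, -124.3]), array([ 0., -0.]))
slump stop (array([ 539.9, -169.7,  138.3]), array([ 0. , -0.2,  0.2,  0. ]))
stand belly (array([479.7,  17.1]), array([-0.9, -0.6,  0.4, -1.5])) (array([477.6,  14.3]), array([0., 0.]))
stand stop (array([480.4,  16.4, 150.9]), array([ 0., -0.,  0.,  0.]))
corner (array([502.3,  95.1]), array([0., 0.]))
corner (array([ 606.1, -171.9]), array([0., 0.]))
corner (array([ 514.7, -205.9]), array([0., 0.]))
corner (array([411.7,  56.9]), array([ 0., -0.]))
salt (array([625.7,  -3.2,  75.5]), array([-0. ,  0.3, -0.2, -0. ]))
plate (array([ 401.3, -369.9]), array([0., 0.])) purple (array([342.7, 151.1]), array([0., 0.]))
```

The stand's right (-y) cruet is the slumped one, with its belly near top px (241,186) and its stopper near (255,180). It leans about 30° towards -y. The other cruet and the shaker are upright. I'll push the lip with the shut fingers from the -y side.

{"api": "apply_moves", "payload": {
  "commands": [
    [1,0,0,0,4],
    [1,39.4,-19.3,0,0],
    [1,39.4,-19.3,0,0],
    [1,39.4,-19.3,0,0],
    [1,39.4,-19.3,0,0],
    [1,39.4,-19.3,0,0],
    [1,39.4,-19.3,0,0],
    [1,39.4,-19.3,0,0],
    [1,39.4,-19.3,0,0],
    [1,39.4,-19.3,0,0],
    [1,39.4,-19.3,0,0],
    [1,39.4,-19.3,0,0],
    [1,39.4,-19.3,0,0],
    [1,0,0,0,0],
    [1,0,0,0,0]
  ],
  "newtons": 20
}}

```text
time_s: 1.98
eef_pos: [548.0, -210.2, 252.9]
ee_rot: [-0.0, 0.997, 0.077, -0.0]
force: [-0.0, -0.1, -0.1]
grip_width: -0.003
grip_force: 0.0
```

Descend to z 132 (120 mm).

{"api": "apply_moves", "payload": {
  "commands": [
    [1,0,0,30,0],
    [1,0,0,30,0],
    [1,0,0,25,0],
    [1,0,0,20,0],
    [1,0,0,15,0],
    [1,0,0,0,0],
    [1,0,0,0,0]
  ]
}}

```text
time_s: 2.85
eef_pos: [548.6, -210.4, 134.2]
ee_rot: [0.0, 0.997, 0.077, 0.001]
force: [0.0, 0.4, 0.5]
grip_width: -0.0
grip_force: 0.0
```

Run:
```python
from rig import imaging,sense
import cv2,numpy as np
a=imaging.capture("scene")[155:265,200:310];b=imaging.capture("top")[145:235,170:280]
a=cv2.resize(a,(400,400),interpolation=cv2.INTER_CUBIC);b=cv2.resize(b,(400,327),interpolation=cv2.INTER_CUBIC)
b=cv2.copyMakeBorder(b,0,73,0,0,0)
cv2.imwrite("pics/crop1.png",np.hstack([a,b]));print(sense()["force"])
```

```text
[ 0.07978623  1.3876509  -0.67794087]
```

View pics/crop1.png

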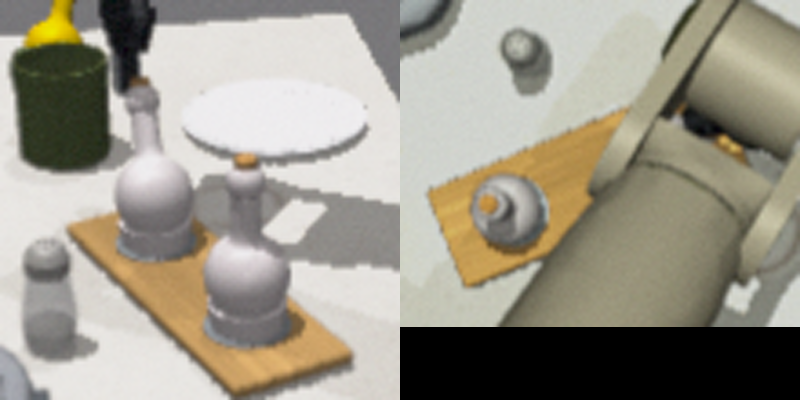

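The fingers (crop px 122,85) are behind and clear of the leaning neck (140,85), as predicted. Now I'll push gently.

{"api": "apply_moves", "payload": {
  "commands": [
    [1,0,-5,0,0],
    [1,0,-5,0,0],
    [1,0,-3,0,0],
    [1,0,-3,0,0],
    [1,0,-2,0,0],
    [1,0,-2,0,0],
    [1,0,-2,0,0],
    [1,0,-2,0,0]
  ]
}}

```text
time_s: 3.95
eef_pos: [544.7, -186.2, 133.3]
ee_rot: [0.0, 0.997, 0.077, 0.0]
force: [0.0, -0.7, 0.1]
grip_width: 0.003
grip_force: 0.3
```

{"api": "apply_moves", "payload": {
  "commands": [
    [1,0,-2,0,0],
    [1,0,-2,0,0],
    [1,0,-2,0,0],
    [1,0,-2,0,0],
    [1,0,-2,0,0]
  ]
}}

```text
time_s: 4.58
eef_pos: [543.1, -176.3, 133.3]
ee_rot: [-0.0, 0.997, 0.077, 0.0]
force: [0.4, -0.5, 0.5]
grip_width: -0.002
grip_force: 0.2
```

{"api": "apply_moves", "payload": {
  "commands": [
    [1,0,-2,0,0],
    [1,0,-2,0,0],
    [1,0,-2,0,0],
    [1,0,-2,0,0],
    [1,0,-2,0,0]
  ]
}}

```text
time_s: 5.2
eef_pos: [541.6, -166.4, 133.3]
ee_rot: [-0.0, 0.997, 0.077, -0.0]
force: [-0.4, -0.2, 0.9]
grip_width: -0.001
grip_force: 0.2
```

```bash
cat > look.py <<'E'
from rig import imaging,sense
import cv2,sys
a=imaging.capture("scene");cv2.imwrite(f"pics/s{sys.argv[1]}.png",a)
a=a[155:255,210:290]
cv2.imwrite(f"pics/z{sys.argv[1]}.png",cv2.resize(a,(480,600),interpolation=cv2.INTER_CUBIC));print(sense()["force"])
E
python3 look.py 2
```

```text
[-0.74219842 -0.17964774 -0.02009936]
```

View pics/z2.png

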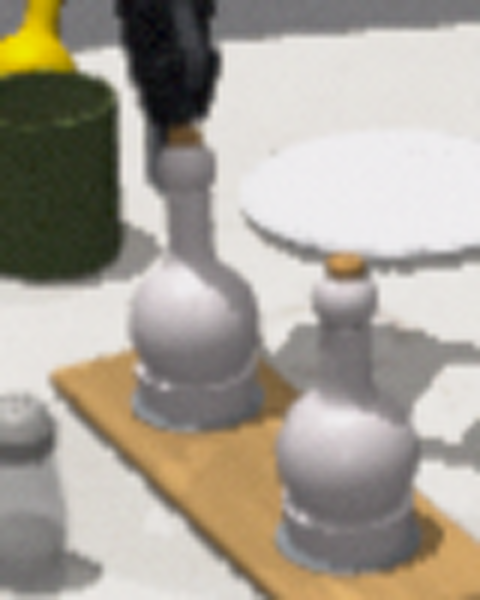

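The neck is rising with the fingers: the lip is now at about px (241,182), against a standing-cruet lip at (267.5,204.5). I'll work out what lean remains.

```bash
cat > lean.py <<'E'
from h import *
import sys
# lip px of slumped / standing cruet, scene view
ls=np.array([float(v) for v in sys.argv[1:3]]);lt=np.array([float(v) for v in sys.argv[3:5]])
A=np.array([535,-125.5,59.5]);B=np.array([480.5,14,59.5])
off=lt-proj("scene",B+[0,0,76])
f=lambda t:proj("scene",A+76*np.array([t[0],t[1],np.sqrt(1-t[0]**2-t[1]**2)]))+off-ls
r=least_squares(f,[0,-.2]);print("off",off.round(1),"lean x,y deg",np.degrees(np.arcsin(r.x)).round(1),"res",r.fun.round(2))
print("upright px",(proj("scene",A+[0,0,76])+off).round(1))
E
python3 lean.py 241 182.2 267.5 204.5
```

```text
off [-0.1  1. ] lean x,y deg [ -1.1 -23.3] res [0.01 0.15]
upright px [241.4 184.5]
```

{"api": "apply_moves", "payload": {
  "commands": [
    [1,0,-2,0,0],
    [1,0,-2,0,0],
    [1,0,-2,0,0],
    [1,0,-2,0,0],
    [1,0,-2,0,0],
    [1,0,-1,0,0],
    [1,0,0,0,0]
  ]
}}

```text
time_s: 6.12
eef_pos: [539.9, -155.6, 133.3]
ee_rot: [-0.0, 0.997, 0.077, -0.0]
force: [-0.7, 0.3, 0.7]
grip_width: -0.0
grip_force: 0.1
```

{"api": "apply_moves", "payload": {
  "commands": [
    [1,0,3,0,0],
    [1,0,10,0,0],
    [1,0,20,0,0],
    [1,0,20,-10,0],
    [1,0,0,-40,0],
    [1,-20,45,-40,0],
    [1,-20,45,0,0],
    [1,-20,45,0,0],
    [1,-20,45,0,0],
    [1,-20,45,0,0],
    [1,0,0,0,0]
  ]
}}

```text
time_s: 7.5
eef_pos: [482.0, -449.2, 221.8]
ee_rot: [0.0, 0.997, 0.075, -0.0]
force: [-0.4, 0.6, -0.6]
grip_width: 0.003
grip_force: 0.0
```

Run:
```python
from rig import imaging,sense
import cv2,numpy as np
a=imaging.capture("scene")[165:265,205:305];b=imaging.capture("top")[145:235,170:280]
a=cv2.resize(a,(400,400),interpolation=cv2.INTER_CUBIC);b=cv2.resize(b,(400,327),interpolation=cv2.INTER_CUBIC)
b=cv2.copyMakeBorder(b,0,73,0,0,0)
cv2.imwrite("pics/crop3.png",np.hstack([a,b]));print(sense()["force"])
```

```text
[ 0.67137597  0.01469622 -0.48134369]
```

View pics/crop3.png

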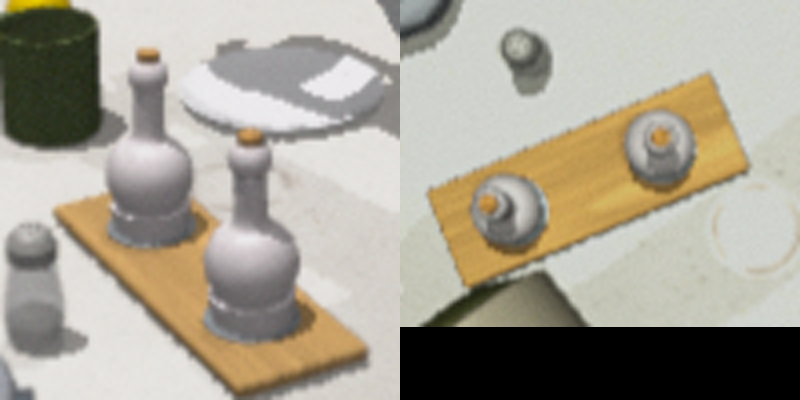

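Run:
```python
from h import *
for q,A in(("slump",(535,-125.5)),("stand",(480.5,14))):
    for n,k in(("top",3.636),("scene",4)):
        c=proj(n,np.r_[A,154.5]);print(q,n,"cork-belly upright crop px",((c-proj(n,np.r_[A,59.5]))*k).round(1),"dx5/dy5mm",((proj(n,np.r_[A[0]+5,A[1],154.5])-c)*k).round(1),((proj(n,np.r_[A[0],A[1]+5,154.5])-c)*k).round(1))
```

```text
slump top cork-belly upright crop px [ -5.3 -10.6] dx5/dy5mm [-0.1 -6. ] [-6.   0.2]
slump scene cork-belly upright crop px [  -4.5 -120.5] dx5/dy5mm [-7.1  0.5] [0.7 2.7]
stand top cork-belly upright crop px [-18.1  -5.3] dx5/dy5mm [-0.1 -6. ] [-6.   0.2]
stand scene cork-belly upright crop px [  -1.5 -129.6] dx5/dy5mm [-7.7  0.6] [1.1 3.3]
```

Nearly upright: about 3–4° of lean towards -y remains (the top-view cork at (660,136) should be near (654,136)). One more push, 4 mm further, will centre it.

{"api": "apply_moves", "payload": {
  "commands": [
    [1,20,-45,0,0],
    [1,20,-45,0,0],
    [1,20,-45,0,0],
    [1,20,-45,0,0],
    [1,20,-45,0,0],
    [1,0,0,40,0],
    [1,0,0,40,0],
    [1,0,0,10,0],
    [1,0,0,0,0],
    [1,0,-15,0,0],
    [1,0,-15,0,0],
    [1,0,-10,0,0],
    [1,0,0,0,0]
  ]
}}

```text
time_s: 9.22
eef_pos: [542.1, -166.9, 133.1]
ee_rot: [0.0, 0.997, 0.078, 0.0]
force: [0.6, -1.3, 0.6]
grip_width: 0.006
grip_force: 0.0
```

{"api": "apply_moves", "payload": {
  "commands": [
    [1,0,-5,0,0],
    [1,0,-3,0,0],
    [1,0,-2,0,0],
    [1,0,-1.5,0,0],
    [1,0,-1.5,0,0],
    [1,0,-1.5,0,0],
    [1,0,-1,0,0],
    [1,0,0,0,0]
  ]
}}

```text
time_s: 10.22
eef_pos: [539.7, -152.4, 132.7]
ee_rot: [-0.0, 0.997, 0.077, 0.0]
force: [-0.6, 0.0, 0.3]
grip_width: 0.002
grip_force: 0.1
```

{"api": "apply_moves", "payload": {
  "commands": [
    [1,0,3,0,0],
    [1,0,10,0,0],
    [1,0,20,0,0],
    [1,0,20,-10,0],
    [1,0,0,-40,0],
    [1,-20,45,-40,0],
    [1,-20,45,0,0],
    [1,-20,45,0,0],
    [1,-20,45,0,0],
    [1,-20,45,0,0],
    [1,0,0,0,0]
  ]
}}

```text
time_s: 11.6
eef_pos: [481.8, -446.0, 221.2]
ee_rot: [0.0, 0.997, 0.075, -0.0]
force: [0.6, -0.3, 0.3]
grip_width: 0.001
grip_force: 0.0
```

Run:
```python
from rig import imaging,sense
import cv2,numpy as np
a=imaging.capture("scene")[165:265,205:305];b=imaging.capture("top")[145:235,170:280]
a=cv2.resize(a,(400,400),interpolation=cv2.INTER_CUBIC);b=cv2.resize(b,(400,327),interpolation=cv2.INTER_CUBIC)
b=cv2.copyMakeBorder(b,0,73,0,0,0)
cv2.imwrite("pics/crop4.png",np.hstack([a,b]));print(sense()["force"])
```

```text
[-0.07286868  0.60787892 -0.09143823]
```

View pics/crop4.png

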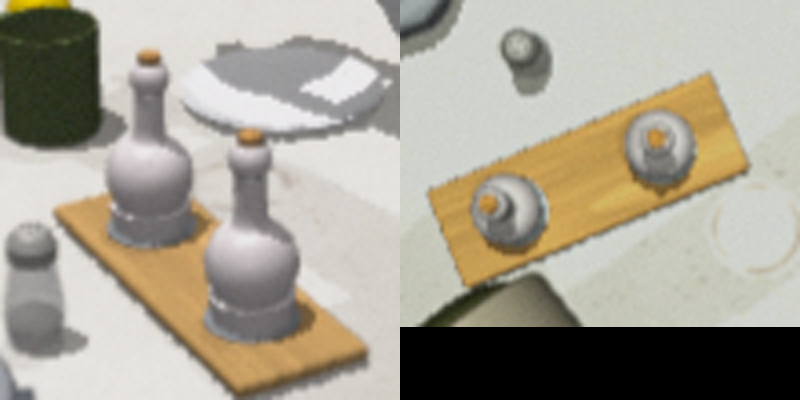

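The cork is now at top crop (656,138), within about 2 mm of its upright position. The other cruet and the shaker haven't moved, and the arm is clear.

```bash
python3 -c "
from rig import ctrl
print(ctrl.finish_job())"
```

```text
the job is handed in; nothing more can be done
None
```

The slumped cruet is back upright in its seat, within about 2–3° by the camera images. The other cruet and the salt shaker look unmoved and the arm is clear; the job is handed in, but no verdict was returned.

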